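Move the lift-off glazed door to the cabinet with the clean glasses

ROBOT

A 7-joint arm with a two-finger parallel gripper is mounted at the origin on the work surface; the furniture and walls round the work are solid. World frame = base frame: x ahead of the robot, y to its left, z up, the work surface at z = 0. Lengths are in m, angles in rad, forces in N, time in s.
With the tool pointing down it reaches from about 0.4 to 0.85 m from the base axis. Payload 10.4 kg.
Tool frame: the origin (TCP) lies on the centre line of the jaws, within the pads' length; the fingertips stand 17 mm ahead of it and the grasp point (between the pads) lies 2 mm behind it; z points along the fingers, y is the line along which they close (so a half turn about z gives the same grasp; the last joint's range is limited). The gripper opens to 85 mm and grips with 20 to 120 N. Pads are 22 mm wide; open, the fingers measure 114 mm over their backs; the gripper's body (76 mm by 85 mm) begins 54 mm behind the grasp point. The pads swing forward as they close: fully open they stand 13 mm farther back than shut.
Start: joints at [-1.174, 0.332, -0.065, 1.46, 0.022, 1.35, -0.088], TCP at [0.255, 0.571, 0.248] pointing down, gripper open.
Joint ranges: [-2.6, 2.6], [-0.5, 2.12], [-1.47, 1.34], [0.16, 2.42], [-1.27, 4.41], [0.06, 2.06], [-2.6, 2.6]. Speed limits (rad/s): [2.22, 2.22, 2.79, 2.79, 3.14, 3.14, 3.14].

INTERFACE

Orientations are given as a unit quaternion [x, y, z, w].
In Python, from workcell import sensors, imaging, order, spotter gives the robot as it stands. The module is installed in compiled form; this text tells all that it offers.
- The arm moves only by the shell command python3 -m inch 'ROWS' [FORCE]. ROWS is JSON, a list that holds one entry, the list of rows, each a list of 7 numbers: the shift along the tool's x, y, z in m, then the turn, a rotation vector about the tool's x, y, z in rad, then the closure, from -1 (fully open) to 1 (shut). In form: [[[x, y, z, ax, ay, az, hand], ...]]. A call has 1 to 10 rows; each row is the pose to reach, as a shift and turn from the pose commanded when the call began, along the tool's axes at that moment; what a row does not reach only later rows make up. A row lasts 1/10 s, in which the tool goes at most 50 mm and 8.59 degrees, less where a joint would pass 70% of its speed; a pose out of reach is approached as far as the arm can. A call with a gripper value outside its range is refused whole. The fingers move at their own pace and stop on an object; FORCE is the grip in N (left out, the last holds). Time passes only in rows, so rows that repeat a pose let the fingers close. It gives the time, the measured TCP pose, the force, the opening and the grip force at its end, in the units of the state.
- sensors.get_obs(): the state, without advancing time (a new reading comes with each control period).
- imaging.camera(name): name is "side" or "top" or "wrist"; returns the picture (400x640x3 uint8, blue, green, red); there is no depth.
- imaging.calibration(name): a dict with "mtx" (3x3 intrinsics, pixels), "R" (3x3) and "t" (3): a world point X has camera coordinates R X + t; the wrist camera has in their place "tool_from_camera" (4x4, takes a point from camera to tool coordinates, whose origin is the TCP and whose axes are the flange's). Camera axes: x right, y down, z forward; pixel columns grow to the right and rows downward; lengths in m; the calibration is good to about 2 mm. A picture is of the moment at which its call begins: read the wrist's pose just before it. calibration takes no time and is no camera call.
- order.hand_in(): hands the job in; it is judged then, once.
Trained networks look in the newest picture that a camera, given by its name, has taken for a name from the list of things; names that differ only in an ending like _2 or _b are one class to them, and where a whole thing is asked for, a point or a joint stands for the part that bears it (a point fixed in the world has none). Each returns a list of dicts, best first, with "conf" (0 to 1); they miss things now and then, are a little off and sometimes report something else, mostly with a low value. They report only what shows in the picture. A call takes as long as a camera call.
- spotter.look_for(label, camera): "pixel" ([column, row] in pixels, amid what is visible of it).
The state is a dict: "clock": time; "joint_pos": joint angles; "joint_velocities": joint speeds; "tau": joint torques, N m; "position": TCP position; "ee_rot": TCP orientation; "ft_force": force on the tool from outside, world axes, zero at the start; "torque": the same for the moment, N m; "grip_width": opening from 0.0 (shut) to 1.0 (fully open); "grasp_force": force on a finger pad.
Only numpy, scipy, OpenCV 4.12 (cv2) and the standard library are available. Lean on these libraries where they do the work, as an engineer would, in place of code of your own. Each camera call takes 0.05 s, during which the arm holds its last target. There are 200 camera calls.

TASK

The small glazed door hangs on the emptied glass cabinet; move it over to the other one, which has the clean glasses in it. Pinch the two upright tabs of its hinge together to draw both sprung pins and lift the door straight up off its cradles; then, with the pins still drawn, lower it gently into the other cabinet's cradles until you feel it bedded, and only then let the pins spring home and leave it hanging. Do not force the hinges, and leave the glasses and the small things in front alone.

Things in the scene. Friction and masses are not known exactly. Their poses are not given: they have to be found in the camera images.
- door: glazed oak door, 0.35 kg (+-40 %), on a steel take-apart spring hinge. Origin: middle of the hinge axis; y along the axis, z up, -x the outside. Panel 144 wide (y), 12 thick, from 20 to 180 below the origin. Round hinge barrel along the top, 14 diameter, y -86 to +86; a 7 diameter pin sticks out 10 past each end when home, and is inside the barrel when drawn.
- tabs (a point): on the door, midway between the two upright tabs of its pins, 20 above the hinge axis. Axes as the door. Each tab is flat: 3 thick (y), 20 wide (x), rising from 2 to 42 above the axis. Outer faces at y +-26 with pins home, +-15 drawn. Pinch the pair along y, fingertips 10 to 16 above the axis, and carry the door by them. Between them a housing reaches 8 above the axis.
- pin_l (a joint): pin at the door's +y end: 0 = home (sprung out), 0.011 = fully drawn in, at its stop. Its spring resists with about 4 N at home and 8 N fully drawn.
- pin_r (a joint): pin at the door's -y end: same values and spring as pin_l.
- cabinet_a: open-fronted oak cabinet, empty, 80 deep (x), 196 wide (y), 196 high, fixed to the counter; the door hangs on it at the start. Origin: centre of its underside; front towards -x. Its hinge bracket is like that of cabinet_b.
- cabinet_b: the same kind of cabinet with two glasses in it and no door; fixed. Steel hinge bracket on top: two V cradles at y +-75 to +-84 (90 degree V, open upward, flanks 14 to either side) bed the door's barrel; outside each an upright ear, inner face y +-89.5, 8 thick, 26 square, with a 9 diameter bore for the pin, centred on the bedded axis. Pins drawn, the door has 3.5 of side play between the ears.
- mount_a (a point): on cabinet_a: middle of its hinge axis, where the door's origin lies when hung; 12 in front of the cabinet's front face, 208 above its underside. Axes as the cabinet.
- mount_b (a point): on cabinet_b: nominal middle of its hinge axis, 12 in front of the front face, 208 above the underside; axes as the cabinet. The bracket sits in slotted holes on packing: the true axis is up to 6 higher or lower and up to 4 nearer or farther (x) than this point, by an amount not told; it is level and parallel to y.
- glass_1: tasting glass standing inside cabinet_b, 65 diameter, 155 high; origin: centre of its foot. Not to be disturbed.
- glass_2: the other tasting glass inside cabinet_b, 66 diameter, 157 high; origin: centre of its foot. Not to be disturbed.
- stopper: bottle stopper standing on its knob in front of the cabinets, 35 diameter, 58 high; origin: centre of its underside. Not to be disturbed.
- foil_cutter: black capsule cutter lying in front of the cabinets, 43x48x16; origin: centre of its underside. Not to be disturbed.

How it is judged:
On the way, in this order (a step that is already met when the one before it is completed fails the run):
1. both pins drawn while the door still sits in its old cradles (value of joint each of pin_l, pin_r above 0.008 m and distance between door and mount_a below 0.008 m), for 0.1 s.
2. door lifted clear of the old cradles (z of door in the frame of mount_a above 0.02 m and contact force between door and cabinet_a below 0.3 N), for 0.1 s.
3. door bedded in the new cradles with the pins still drawn (distance between door and mount_b below 0.011 m and contact force between door and cabinet_b above 2 N and value of joint each of pin_l, pin_r above 0.008 m), for 0.05 s.
At the end, for the whole second after the job is handed in: The door hangs at rest on cabinet_b, its origin within 7 mm of mount_b in x, 6 mm in y and 8.5 mm in height (which allows for the bracket's true place), upright within 0.15 rad, both pins home through the ears' bores (within 2 mm of fully out) (x of door in the frame of mount_b between -0.007 and 0.007 m and y of door in the frame of mount_b between -0.006 and 0.006 m and z of door in the frame of mount_b between -0.0085 and 0.0085 m and value of joint each of pin_l, pin_r below 0.002 m and angle between door's own z axis and vertical below 0.15 rad and linear speed of door below 0.03 m/s); the robot touches nothing.
It fails at once if the door forced against a hinge or cabinet with more than 25 N (contact force between door and cabinet_a above 25 N or contact force between door and cabinet_b above 25 N).
It fails at once if a glass moved by more than 15 mm (distance of any of glass_1, glass_2 from where it was at the start of the episode above 0.015 m).
It fails at once if the stopper or the capsule cutter moved by more than 20 mm (distance of any of stopper, foil_cutter from where it was at the start of the episode above 0.02 m).
It also fails if it takes over 51 s, if anything falls off the work surface, if the arm or the gripper's body presses on something with over 40 N, if the wrist force passes 120 N, or if a joint passes its speed limit or range.

## Working session

There is one attempt and no reset: what is moved stays moved. The work goes in short steps, Python scripts to look and compute and a shell command to move; the robot and the scene stay as the last step left them, time stands still between calls to the robot, and variables do not carry over. Pictures are saved under pics/ and viewed, at most 14 in all, crops included, and the job is handed in when it is done.

```bash
mkdir -p pics
cat > h.py <<'E'
from workcell import sensors, imaging, order, spotter
import numpy as np, cv2
from scipy.spatial.transform import Rotation as R
E
python3 - <<'E'
from h import *
o=sensors.get_obs()
for k in o: print(k,np.round(o[k],3))
print(R.from_quat(o['ee_rot']).as_matrix().round(3))
for n in ['side','top']:
    im=imaging.camera(n); cv2.imwrite(f'pics/{n}0.png',im)
    c=imaging.calibration(n); print(n,c['mtx'].round(1).tolist(),c['R'].round(3).tolist(),c['t'].round(3).tolist(), 'pos',(-c['R'].T@c['t']).round(3))
    for l in ['door','tabs','cabinet_a','cabinet_b','glass_1','stopper','foil_cutter']:
        print(l,[(np.round(d['pixel'],1).tolist(),round(d['conf'],2)) for d in spotter.look_for(l,n)[:4]])
print(imaging.calibration('wrist'))
E
```

```text
clock 0.0
joint_pos [-1.174  0.333 -0.065  1.461  0.022  1.35  -0.088]
joint_velocities [-0.     0.    -0.001 -0.003 -0.    -0.001 -0.001]
tau [-1.0000e-03 -6.2544e+01  4.9000e-02 -3.9160e+01  1.6000e-02  1.0000e-02
  0.0000e+00]
position [0.255 0.57  0.248]
ee_rot [ 0.208  0.978 -0.001 -0.   ]
ft_force [ 1.26  -0.138  0.339]
torque [-0.008 -0.029  0.005]
grasp_force 0.0
grip_width 0.997
[[-0.913  0.408 -0.001]
 [ 0.408  0.913 -0.001]
 [-0.    -0.001 -1.   ]]
side [[503.8, 0.0, 321.4], [0.0, 503.8, 205.8], [0.0, 0.0, 1.0]] [[-0.591, -0.806, 0.015], [-0.331, 0.226, -0.916], [0.735, -0.547, -0.401]] [0.257, 0.29, 0.749] pos [-0.303  0.551  0.562]
door [([370.5, 199.9], 0.85), ([366.2, 157.0], 0.28)]
tabs [([374.5, 196.6], 0.59)]
cabinet_a [([339.9, 208.1], 0.81), ([251.6, 236.3], 0.72)]
cabinet_b [([339.9, 208.1], 0.81), ([251.6, 236.3], 0.72)]
glass_1 [([256.8, 237.8], 0.67), ([276.5, 229.8], 0.65), ([249.2, 234.9], 0.15)]
stopper [([345.1, 276.9], 0.59), ([381.5, 260.9], 0.41)]
foil_cutter [([381.6, 261.7], 0.77)]
top [[437.8, 0.0, 317.4], [0.0, 437.8, 203.8], [0.0, 0.0, 1.0]] [[0.24
[... 270 characters left out ...]
 [([253.0, 168.1], 0.93), ([384.3, 180.5], 0.6)]
glass_1 [([272.7, 193.4], 0.88), ([244.8, 193.6], 0.64)]
stopper [([303.4, 255.9], 0.49)]
foil_cutter [([357.5, 255.3], 0.75)]
{'mtx': array([[331.49146061,   0.        , 323.52391725],
       [  0.        , 331.49146061, 196.52553953],
       [  0.        ,   0.        ,   1.        ]]), 'tool_from_camera': array([[ 1.20823874e-03, -9.47269101e-01, -3.20436874e-01,
         8.23420607e-02],
       [ 9.99999252e-01,  1.20620680e-03,  2.04831010e-04,
         1.07200816e-03],
       [ 1.92483050e-04, -3.20436882e-01,  9.47269850e-01,
        -1.25820802e-01],
       [ 0.00000000e+00,  0.00000000e+00,  0.00000000e+00,
         1.00000000e+00]])}
```

```bash
python3 -c "
import cv2
a=cv2.imread('pics/top0.png');cv2.imwrite('pics/top0c.png',cv2.resize(a[130:290,190:450],None,fx=3,fy=3,interpolation=cv2.INTER_CUBIC)[:, :800])
a=cv2.imread('pics/side0.png');cv2.imwrite('pics/side0c.png',cv2.resize(a[100:300,180:446],None,fx=3,fy=3,interpolation=cv2.INTER_CUBIC))"
```

```text
(no output)
```

View pics/top0c.png

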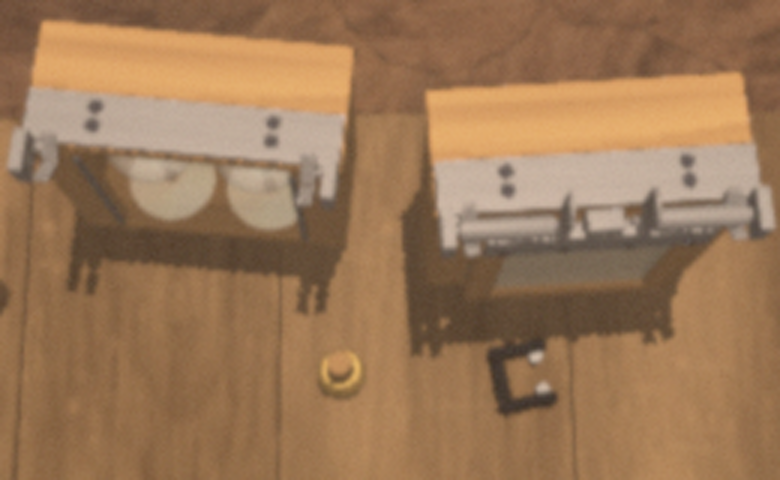

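View pics/side0c.png

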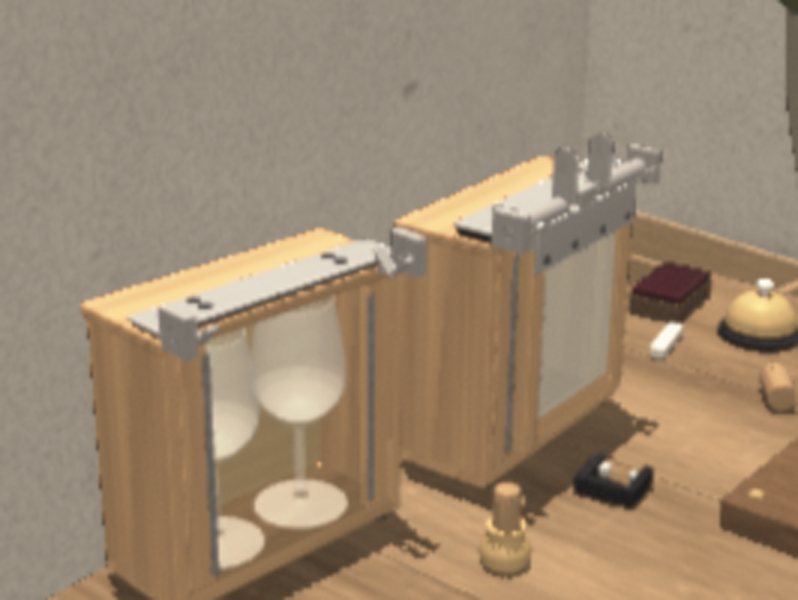

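The top crop shows cabinet B (left, with glasses), its ears at crop (18,155) and (332,182). Cabinet A (right) carries the door, its ears at (447,235) and (763,210) and its tabs at (568,205) and (650,205). The stopper and the cutter lie in front. The side crop agrees with this.

```bash
cat >> h.py <<'E'
def ray(n,px,pose=None):
    c=imaging.calibration(n)
    d=np.array(cv2.undistortPoints(np.array([[px]],float),c['mtx'],None)[0,0].tolist()+[1])
    if n!='wrist': return -c['R'].T@c['t'], c['R'].T@d
    p,q=pose; T=c['tool_from_camera']; M=R.from_quat(q).as_matrix()
    return M@T[:3,3]+p, M@T[:3,:3]@d
def onz(n,px,z,pose=None):
    o,d=ray(n,px,pose); return o+d*(z-o[2])/d[2]
def tri(rs):
    A=sum(np.eye(3)-np.outer(d,d)/(d@d) for o,d in rs); b=sum((np.eye(3)-np.outer(d,d)/(d@d))@o for o,d in rs)
    X=np.linalg.solve(A,b); return X,[np.linalg.norm(np.cross(X-o,d))/np.linalg.norm(d)*1000 for o,d in rs]
def proj(n,X,pose=None):
    c=imaging.calibration(n)
    if n=='wrist':
        p,q=pose;T=c['tool_from_camera'];M=R.from_quat(q).as_matrix();v=T[:3,:3].T@(M.T@(np.array(X)-p)-T[:3,3])
    else: v=c['R']@X+c['t']
    u=c['mtx']@v; return u[:2]/u[2]
E
python3 - <<'E'
from h import *
t=lambda x,y:[190+x/3,130+y/3]
s=lambda x,y:[180+x/3,100+y/3]
for n,z,a,b in [('A ears',.215,t(447,235),t(763,210)),('A tabs',.25,t(568,200),t(650,198)),('A cab back top',.196,t(427,92),t(742,73)),('B ears',.215,t(16,155),t(332,182)),('B cab back top',.196,t(43,22),t(353,46))]:
    P,Q=onz('top',a,z),onz('top',b,z); print(n,P.round(4),Q.round(4),'mid',((P+Q)/2).round(4),'len',np.linalg.norm(P-Q).round(4),'yaw',np.degrees(np.arctan2(-(P-Q)[0],(P-Q)[1])).round(1))
for n,a,b in [('Aear+',t(447,235),s(512,228)),('Aear-',t(763,210),s(645,162)),('Bear+',t(16,155),s(178,332)),('Bear-',t(332,182),s(408,252)),('tab+',t(568,196),s(567,155)),('tab-',t(650,194),s(600,142))]:
    X,e=tri([ray('top',a),ray('side',b)]);print(n,X.round(4),np.round(e,1))
for z,p in [(.05,t(340,365)),(.01,t(522,378))]: print(onz('top',p,z).round(3))
E
```

```text
A ears [ 0.4326 -0.0709  0.215 ] [ 0.4935 -0.2487  0.215 ] mid [ 0.463  -0.1598  0.215 ] len 0.1879 yaw 18.9
A tabs [ 0.46   -0.1328  0.25  ] [ 0.4726 -0.1775  0.25  ] mid [ 0.4663 -0.1552  0.25  ] len 0.0465 yaw 15.7
A cab back top [ 0.5238 -0.0373  0.196 ] [ 0.5847 -0.225   0.196 ] mid [ 0.5542 -0.1311  0.196 ] len 0.1973 yaw 18.0
B ears [0.4171 0.1902 0.215 ] [0.4474 0.003  0.215 ] mid [0.4322 0.0966 0.215 ] len 0.1897 yaw 9.2
B cab back top [0.5097 0.2084 0.196 ] [0.5422 0.015  0.196 ] mid [0.5259 0.1117 0.196 ] len 0.1961 yaw 9.5
Aear+ [ 0.4346 -0.0706  0.2081] [0.3 0.3]
Aear- [ 0.4955 -0.2513  0.2069] [1.2 1.2]
Bear+ [0.4187 0.1927 0.2042] [1.6 1.6]
Bear- [0.4512 0.0045 0.2017] [0.1 0.1]
tab+ [ 0.4617 -0.1357  0.2422] [4.1 4.1]
tab- [ 0.4756 -0.1806  0.2404] [3.4 3.4]
[ 0.366 -0.019  0.05 ]
[ 0.396 -0.147  0.01 ]
```

```bash
python3 -m inch '[[[0,0,-0.05,0,0,0,-1],[0,0,-0.11,0,0,-0.1,-1],[-0.03,-0.036,-0.11,0,0,-0.2,-1],[-0.06,-0.072,-0.11,0,0,-0.3,-1],[-0.09,-0.108,-0.11,0,0,-0.4,-1],[-0.12,-0.144,-0.11,0,0,-0.5,-1],[-0.15,-0.18,-0.11,0,0,-0.6,-1],[-0.18,-0.216,-0.11,0,0,-0.7,-1],[-0.21,-0.252,-0.11,0,0,-0.733,-1],[-0.24,-0.288,-0.11,0,0,-0.733,-1]]]' 30
cat > st.py <<'E'
from h import *
import sys
o=sensors.get_obs(); M=R.from_quat(o['ee_rot']).as_matrix()
print(o['clock'],np.round(o['position'],4),'yaw',np.degrees(np.arctan2(-M[0,1],M[1,1])).round(2),'f',np.round(o['ft_force'],1),'tz',np.round(o['torque'],2))
if len(sys.argv)>4:
    g=np.array(list(map(float,sys.argv[1:4]))); print('shift',(M.T@(g-o['position'])).round(4),'rotvec',(R.from_matrix(M).inv()*R.from_euler('z',float(sys.argv[4]),degrees=True)*R.from_quat([0,1,0,0])).as_rotvec().round(4))
E
python3 st.py .465 -.16 .36 18
```

```text
clock: 1.8
position: [0.3567, 0.208, 0.3585]
ee_rot: [-0.157, 0.988, 0.0, 0.0]
ft_force: [0.5, -0.7, 1.2]
grip_width: 1.002
grasp_force: 0.0
1.8 [0.3567 0.208  0.3585] yaw 18.02 f [ 0.5 -0.7  1.2] tz [-0.03 -0.06  0.05]
shift [ 0.0108 -0.3834 -0.0018] rotvec [0.0007 0.0007 0.0003]
```

```bash
python3 -m inch '[[[0.001,-0.04,0,0,0,0,-1],[0.002,-0.085,0,0,0,0,-1],[0.004,-0.13,0,0,0,0,-1],[0.006,-0.175,0,0,0,0,-1],[0.007,-0.22,0,0,0,0,-1],[0.008,-0.265,0,0,0,0,-1],[0.01,-0.31,0,0,0,0,-1],[0.011,-0.355,0,0,0,0,-1],[0.011,-0.383,-0.002,0,0,0,-1],[0.011,-0.383,-0.002,0,0,0,-1]]]'
python3 - <<'E'
from h import *
o=sensors.get_obs(); p=(o['position'],o['ee_rot']); im=imaging.camera('wrist'); cv2.imwrite('pics/w1.png',im)
print(p)
for l in ['tabs','door']: print(l,spotter.look_for(l,'wrist')[:3])
print(proj('wrist',[.465,-.16,.228],p))
E
```

```text
clock: 2.8
position: [0.464, -0.1618, 0.3606]
ee_rot: [-0.153, 0.988, -0.001, 0.0]
ft_force: [-0.7, -0.1, 0.3]
grip_width: 0.996
grasp_force: 0.0
(array([ 0.46398904, -0.16181937,  0.36059155]), array([-1.53055331e-01,  9.88217337e-01, -7.29153791e-04,  1.72696030e-04]))
tabs [{'pixel': [327.5, 175.6], 'conf': 0.95}]
door [{'pixel': [324.2, 176.2], 'conf': 0.75}]
[324.59999599 191.65233167]
```

View pics/w1.png

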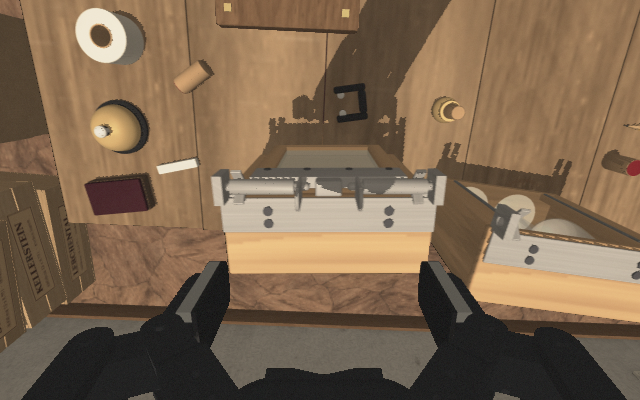

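The wrist view shows the cabinet A bracket nearly level in the image: ears at about (218,188) and (440,187), barrel along row 187, tabs at about (297,190) and (363,190).

Run:
```python
from h import *
p=(np.array([ 0.46398904, -0.16181937,  0.36059155]), np.array([-1.53055331e-01,  9.88217337e-01, -7.29153791e-04,  1.72696030e-04]))
im=cv2.imread('pics/w1.png'); cv2.imwrite('pics/w1c.png',cv2.resize(im[140:280,205:455],None,fx=3.2,fy=3.2,interpolation=cv2.INTER_CUBIC))
for n,z,a,b in [('ears',.208,(218,188),(440,187)),('barrel',.212,(229,187),(432,187)),('cab back',.196,(229,273),(435,273))]:
    P,Q=onz('wrist',a,z,p),onz('wrist',b,z,p); print(n,P.round(4),Q.round(4),((P+Q)/2).round(4),np.linalg.norm(P-Q).round(4),'yaw',np.degrees(np.arctan2(-(P-Q)[0],(P-Q)[1])).round(1))
```

```text
ears [ 0.4964 -0.2483  0.208 ] [ 0.4362 -0.0628  0.208 ] [ 0.4663 -0.1556  0.208 ] 0.195 yaw -162.0
barrel [ 0.491  -0.2385  0.212 ] [ 0.4376 -0.0712  0.212 ] [ 0.4643 -0.1549  0.212 ] 0.1757 yaw -162.3
cab back [ 0.5857 -0.2221  0.196 ] [ 0.5228 -0.0253  0.196 ] [ 0.5542 -0.1237  0.196 ] 0.2066 yaw -162.3
```

View pics/w1c.png

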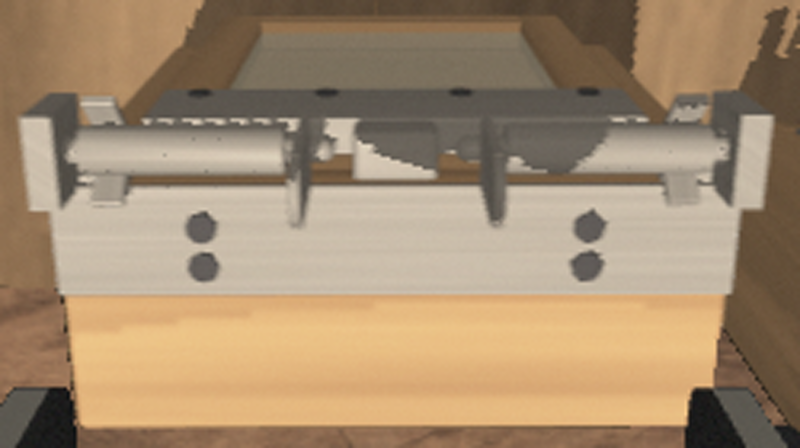

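```bash
python3 -m inch '[[[-0.002,0.0035,0.03,0,0,0,-0.6],[-0.002,0.0035,0.055,0,0,0,-0.6],[-0.002,0.0035,0.07,0,0,0,-0.6],[-0.002,0.0035,0.07,0,0,0,-0.6],[-0.002,0.0035,0.07,0,0,0,-0.6]]]'
python3 - <<'E'
from h import *
o=sensors.get_obs(); p=(o['position'],o['ee_rot']); im=imaging.camera('wrist'); cv2.imwrite('pics/w2.png',im)
print(p)
for l in ['tabs','door']: print(l,spotter.look_for(l,'wrist')[:3])
E
```

```text
clock: 3.45
position: [0.465, -0.1531, 0.2909]
ee_rot: [-0.157, 0.988, 0.0, 0.0]
ft_force: [-0.4, 0.4, 0.2]
grip_width: 0.798
grasp_force: 0.0
(array([ 0.46501541, -0.15305044,  0.29090324]), array([-1.56679498e-01,  9.87649449e-01,  1.87589066e-04,  2.57795447e-04]))
tabs [{'pixel': [317.7, 194.1], 'conf': 0.91}, {'pixel': [359.2, 100.9], 'conf': 0.36}]
door [{'pixel': [315.4, 195.5], 'conf': 0.81}]
```

View pics/w2.png

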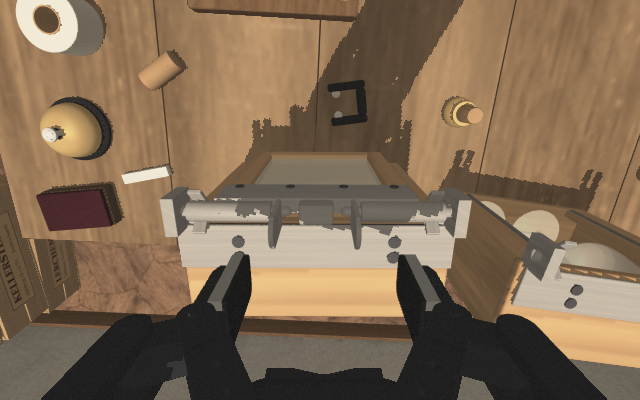

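```bash
python3 - <<'E'
from h import *
p=(np.array([ 0.46501541, -0.15305044,  0.29090324]), np.array([-1.56679498e-01,  9.87649449e-01,  1.87589066e-04,  2.57795447e-04]))
im=cv2.imread('pics/w2.png'); 
P=onz('wrist',(316,211),.208,p); M=R.from_quat(p[1]).as_matrix(); print(P,M.T@(P-p[0]))
for a in [(273,248),(357,248)]: print(M.T@(onz('wrist',a,.25,p)-p[0]))
print([ (M.T@(onz('wrist',a,.208,p)-p[0])).round(4) for a in [(163,215),(469,214)]])
E
python3 st.py .4662 -.1569 .2355 18
```

```text
[ 0.4656538  -0.15738353  0.208     ] [ 0.00078108 -0.00434195  0.08290156]
[-0.00517737 -0.02757699  0.0408982 ]
[-0.00513195  0.01949439  0.04091181]
[array([-0.0022, -0.108 ,  0.0829]), array([-0.0013,  0.0992,  0.0829])]
3.6 [ 0.4654 -0.1536  0.2914] yaw 17.98 f [0.1 0.2 0.2] tz [0.02 0.02 0.01]
shift [ 0.0003 -0.0033  0.0559] rotvec [-0.0003  0.0017 -0.0004]
```

```bash
python3 -m inch '[[[0.001,-0.0037,0.01,0,0,0,-0.6],[0.001,-0.0037,0.025,0,0,0,-0.6],[0.001,-0.0037,0.04,0,0,0,-0.6],[0.001,-0.0037,0.05,0,0,0,-0.6],[0.001,-0.0037,0.0555,0,0,0,-0.6],[0.001,-0.0037,0.0555,0,0,0,-0.6],[0.001,-0.0037,0.0555,0,0,0,-0.6]]]'
python3 st.py .4662 -.1569 .2355 18
```

```text
clock: 4.3
position: [0.4653, -0.1578, 0.2352]
ee_rot: [-0.156, 0.988, -0.0, 0.0]
ft_force: [-0.3, 0.1, -0.0]
grip_width: 0.799
grasp_force: 0.0
4.3 [ 0.4653 -0.1578  0.2352] yaw 17.94 f [-0.3  0.1 -0. ] tz [ 0.04  0.04 -0.02]
shift [-0.0012  0.0006 -0.0003] rotvec [-0.0002  0.0005 -0.001 ]
```

```bash
python3 -m inch '[[[0,0,0,0,0,0,-0.2],[0,0,0,0,0,0,0.0],[0,0,0,0,0,0,0.15],[0,0,0,0,0,0,0.25],[0,0,0,0,0,0,0.25]]]' 35
python3 st.py; python3 -m inch '[[[0,0,0,0,0,0,0.35],[0,0,0,0,0,0,0.5],[0,0,0,0,0,0,0.5],[0,0,0,0,0,0,0.5]]]'; python3 st.py
```

```text
clock: 4.8
position: [0.4658, -0.158, 0.2361]
ee_rot: [-0.156, 0.988, -0.0, 0.001]
ft_force: [-0.7, -0.1, 8.0]
grip_width: 0.375
grasp_force: 7.5
4.8 [ 0.4658 -0.158   0.2361] yaw 17.93 f [-0.7 -0.1  8. ] tz [-0.06  0.27 -0.07]
clock: 5.2
position: [0.4659, -0.1581, 0.2363]
ee_rot: [-0.156, 0.988, -0.0, 0.001]
ft_force: [-2.4, -0.5, 11.0]
grip_width: 0.337
grasp_force: 34.2
5.2 [ 0.4659 -0.1581  0.2363] yaw 17.93 f [-2.4 -0.5 11. ] tz [-0.01  0.42 -0.06]
```

```bash
python3 -m inch '[[[0,0,-0.002,0,0,0,0.5],[0,0,-0.004,0,0,0,0.5],[0,0,-0.008,0,0,0,0.5],[0,0,-0.014,0,0,0,0.5],[0,0,-0.022,0,0,0,0.5],[0,0,-0.032,0,0,0,0.5],[0,0,-0.044,0,0,0,0.5],[0,0,-0.044,0,0,0,0.5],[0,0,-0.044,0,0,0,0.5]]]'; python3 st.py
python3 - <<'E'
from h import *
im=imaging.camera('side'); cv2.imwrite('pics/s3.png',cv2.resize(im[60:300,180:480],None,fx=2.5,fy=2.5))
E
```

```text
clock: 6.1
position: [0.4652, -0.1577, 0.279]
ee_rot: [-0.156, 0.988, 0.0, 0.0]
ft_force: [-0.4, 0.0, -3.2]
grip_width: 0.332
grasp_force: 34.8
6.1 [ 0.4652 -0.1577  0.279 ] yaw 17.95 f [-0.4  0.  -3.2] tz [ 0.    0.02 -0.  ]
```

View pics/s3.png

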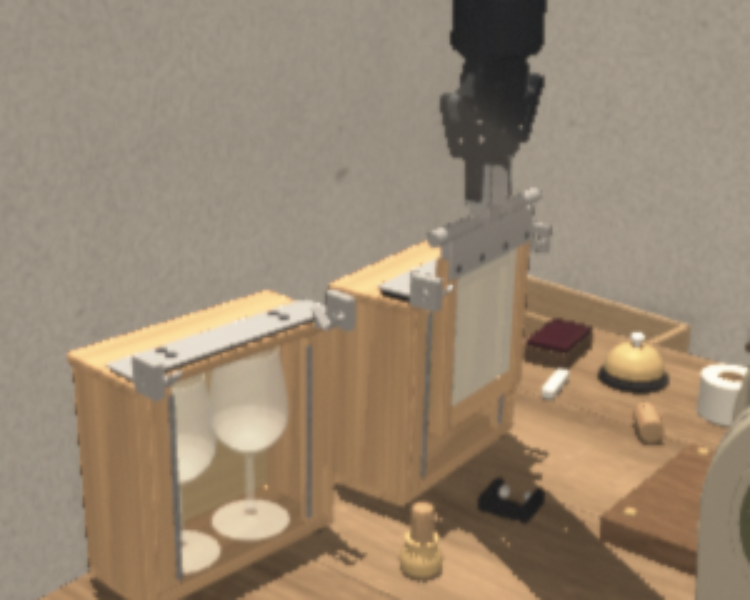

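Lifted cleanly: the side view shows the door hanging clear of bracket A with its pins drawn, and the wrist carries 3.2 N. Now up and over to B.

```bash
python3 -m inch '[[[0,0,-0.01,0,0,0,0.5],[0,0,-0.03,0,0,0,0.5],[0,0,-0.055,0,0,0,0.5],[0,0,-0.08,0,0,0,0.5],[0,0,-0.105,0,0,0,0.5],[0,0,-0.13,0,0,0,0.5],[0,0,-0.155,0,0,0,0.5],[0,0,-0.17,0,0,0,0.5],[0,0,-0.18,0,0,0,0.5],[0,0,-0.18,0,0,0,0.5]]]' && python3 -m inch '[[[-0.002,0.01,0,0,0,0.01,0.5],[-0.007,0.035,0,0,0,0.03,0.5],[-0.012,0.065,0,0,0,0.05,0.5],[-0.018,0.095,0,0,0,0.07,0.5],[-0.024,0.125,0,0,0,0.09,0.5],[-0.03,0.155,0,0,0,0.11,0.5],[-0.036,0.185,0,0,0,0.13,0.5],[-0.042,0.215,0,0,0,0.14,0.5],[-0.047,0.24,0,0,0,0.15,0.5],[-0.049,0.252,0,0,0,0.15,0.5]]]' && python3 -m inch '[[[0,0,0,0,0,0,0.5],[0,0,0,0,0,0,0.5],[0,0,0,0,0,0,0.5],[0,0,0,0,0,0,0.5]]]'
python3 - <<'E'
from h import *
o=sensors.get_obs(); p=(o['position'],o['ee_rot']); im=imaging.camera('wrist'); cv2.imwrite('pics/w4.png',im); t=imaging.camera('top'); cv2.imwrite('pics/t4.png',t)
print(p)
E
python3 st.py .434 .097 .458 9.4
```

```text
clock: 7.15
position: [0.4653, -0.1578, 0.4597]
ee_rot: [-0.156, 0.988, -0.0, 0.001]
ft_force: [-0.9, -0.6, -3.6]
grip_width: 0.336
grasp_force: 35.2
clock: 8.15
position: [0.4333, 0.0994, 0.4576]
ee_rot: [-0.083, 0.997, -0.0, -0.001]
ft_force: [0.1, -1.5, -2.1]
grip_width: 0.332
grasp_force: 35.2
clock: 8.55
position: [0.4342, 0.0959, 0.4589]
ee_rot: [-0.081, 0.997, 0.0, 0.0]
ft_force: [-0.2, -0.3, -2.8]
grip_width: 0.34
grasp_force: 35.2
(array([0.43423232, 0.09590642, 0.45891738]), array([-8.05513086e-02,  9.96750445e-01,  1.40656299e-04,  1.31663737e-04]))
8.65 [0.4342 0.0964 0.4589] yaw 9.29 f [-0.7  0.1 -2.5] tz [-0.03  0.    0.01]
shift [0.0001 0.0006 0.0009] rotvec [ 0.0002  0.0003 -0.002 ]
```

View pics/w4.png

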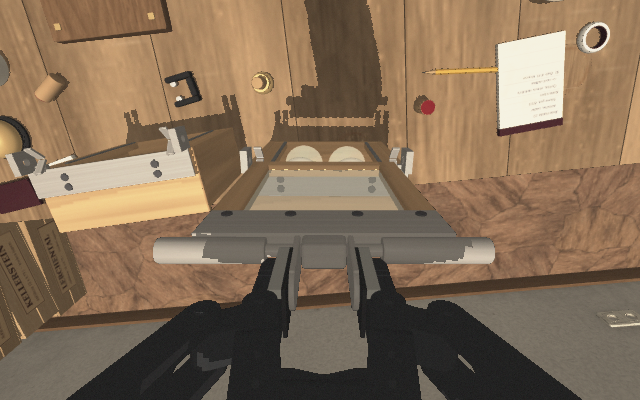

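Run:
```python
import cv2,numpy as np
im=cv2.imread('pics/w4.png'); a=cv2.resize(im[135:190,230:420],None,fx=4.2,fy=4.2,interpolation=cv2.INTER_CUBIC)
b=cv2.resize(im[220:275,140:510],None,fx=2.1,fy=2.1,interpolation=cv2.INTER_CUBIC)
w=max(a.shape[1],b.shape[1]); f=lambda q:cv2.copyMakeBorder(q,0,4,0,w-q.shape[1],0)
cv2.imwrite('pics/w4c.png',np.vstack([f(a),f(b)]))
```

```text
(no output)
```

View pics/w4c.png

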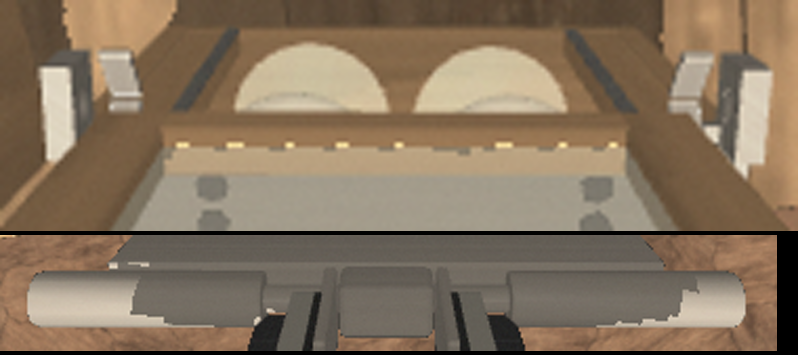

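Run:
```python
from h import *
p=(np.array([0.43423232, 0.09590642, 0.45891738]), np.array([-8.05513086e-02,  9.96750445e-01,  1.40656299e-04,  1.31663737e-04]));M=R.from_quat(p[1]).as_matrix()
loc=lambda px,z:(M.T@(onz('wrist',px,z,p)-p[0])).round(4)
print('barrel ends',loc((153.3,250.7),.431),loc((494.8,250.7),.431))
for z in (.215,.221,.227): print('ears outer',loc((239.5,161.5),z),loc((413.8,162.5),z))
P=(onz('wrist',(239.5,161.5),.221,p)+onz('wrist',(413.8,162.5),.221,p))/2; print(P)
t=lambda x,y:[190+x/3,130+y/3]
```

```text
barrel ends [ 0.0001 -0.0873  0.0279] [0.0003 0.0896 0.0279]
ears outer [-0.0013 -0.0946  0.2439] [-0.0023  0.1036  0.2439]
ears outer [ 0.     -0.0931  0.2379] [-0.0009  0.1019  0.2379]
ears outer [ 0.0014 -0.0915  0.2319] [0.0005 0.1003 0.2319]
[0.43401876 0.10041802 0.221     ]
```

```bash
python3 -m inch '[[[0.01,0.0035,0,0,0,0.005,0.5],[0.02,0.0035,0,0,0,0.005,0.5],[0.03,0.0035,0.01,0,0,0.005,0.5],[0.03,0.0035,0.03,0,0,0.005,0.5],[0.03,0.0035,0.055,0,0,0.005,0.5],[0.03,0.0035,0.08,0,0,0.005,0.5],[0.03,0.0035,0.105,0,0,0.005,0.5],[0.03,0.0035,0.13,0,0,0.005,0.5],[0.03,0.0035,0.155,0,0,0.005,0.5],[0.03,0.0035,0.17,0,0,0.005,0.5]]]'; python3 -m inch '[[[0,0,0,0,0,0,0.5],[0,0,0,0,0,0,0.5],[0,0,0,0,0,0,0.5],[0,0,0,0,0,0,0.5]]]'
python3 - <<'E'
from h import *
im=imaging.camera('wrist'); o=sensors.get_obs(); cv2.imwrite('pics/w5.png',im)
print(o['position'].tolist() if hasattr(o['position'],'tolist') else o['position'],o['ee_rot'])
cv2.imwrite('pics/w5c.png',cv2.resize(im[150:320,120:520],None,fx=2,fy=2,interpolation=cv2.INTER_CUBIC))
E
```

```text
clock: 9.65
position: [0.4025, 0.0955, 0.2872]
ee_rot: [-0.079, 0.997, -0.0, -0.001]
ft_force: [0.5, 1.1, -3.2]
grip_width: 0.336
grasp_force: 35.2
clock: 10.05
position: [0.4042, 0.0959, 0.2898]
ee_rot: [-0.079, 0.997, 0.0, 0.001]
ft_force: [0.2, -0.0, -2.3]
grip_width: 0.333
grasp_force: 35.3
[0.4041123788761732, 0.0958813465343824, 0.28956612438573365] [-7.90813576e-02  9.96867943e-01  3.04227863e-04  5.92001045e-04]
```

View pics/w5c.png

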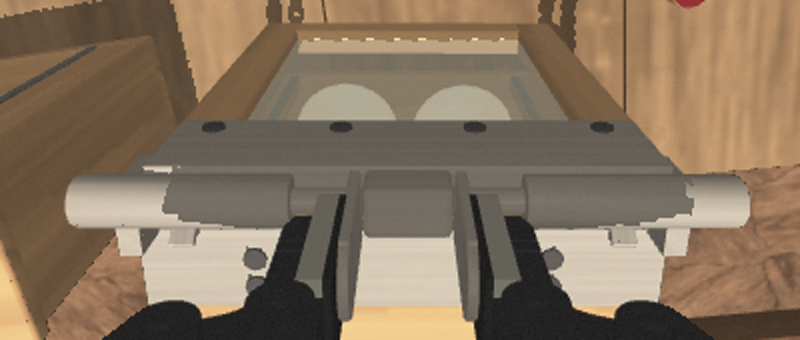

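Close view: B's ears run from crop 117 to 689 (mid 403) and the barrel from 65 to 749 (mid 407). The door is about 1.4 mm too far towards +y, and the yaw matches. Correct it, then move in and down.

```bash
python3 -m inch '[[[-0.005,-0.0014,0,0,0,0,0.5],[-0.015,-0.0014,0,0,0,0,0.5],[-0.024,-0.0014,0,0,0,0,0.5],[-0.03,-0.0014,0,0,0,0,0.5],[-0.03,-0.0014,0.008,0,0,0,0.5],[-0.03,-0.0014,0.018,0,0,0,0.5],[-0.03,-0.0014,0.028,0,0,0,0.5],[-0.03,-0.0014,0.036,0,0,0,0.5],[-0.03,-0.0014,0.04,0,0,0,0.5],[-0.03,-0.0014,0.04,0,0,0,0.5]]]'; python3 -m inch '[[[0,0,0,0,0,0,0.5],[0,0,0,0,0,0,0.5]]]'; python3 st.py .434 .1004 .24 9.1
python3 - <<'E'
from h import *
im=imaging.camera('wrist'); cv2.imwrite('pics/w6c.png',cv2.resize(im[150:320,120:520],None,fx=2,fy=2,interpolation=cv2.INTER_CUBIC))
E
```

```text
clock: 11.1
position: [0.4333, 0.099, 0.2482]
ee_rot: [-0.079, 0.997, -0.0, -0.0]
ft_force: [0.4, 0.4, -2.8]
grip_width: 0.336
grasp_force: 35.3
clock: 11.3
position: [0.4339, 0.0991, 0.2492]
ee_rot: [-0.079, 0.997, 0.0, 0.0]
ft_force: [-0.3, -0.3, -3.0]
grip_width: 0.335
grasp_force: 35.3
11.3 [0.4339 0.0991 0.2492] yaw 9.06 f [-0.3 -0.3 -3. ] tz [ 0.05 -0.03  0.05]
shift [-0.0003  0.0012  0.0092] rotvec [ 0.0003  0.0008 -0.0006]
```

View pics/w6c.png

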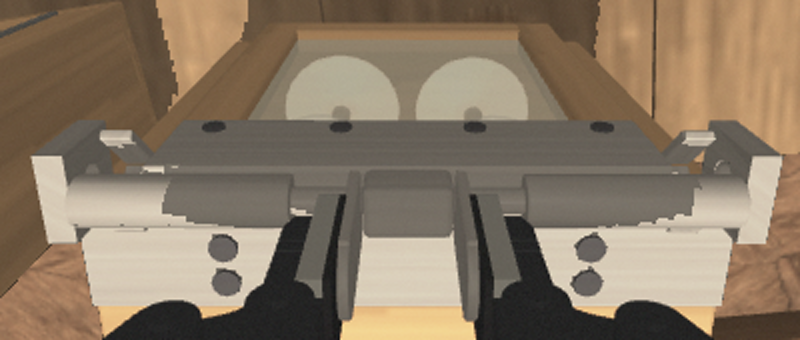

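Well centred: ears 33 to 781, barrel 65 to 749 (both mid 407), and rows 199 and 201 agree. Now down gently.

```bash
python3 -m inch '[[[0,0,0.002,0,0,0,0.5],[0,0,0.004,0,0,0,0.5],[0,0,0.006,0,0,0,0.5],[0,0,0.006,0,0,0,0.5],[0,0,0.006,0,0,0,0.5]]]'
```

```text
clock: 11.85
position: [0.4337, 0.0991, 0.2427]
ee_rot: [-0.079, 0.997, -0.0, -0.0]
ft_force: [0.2, -0.4, -3.0]
grip_width: 0.334
grasp_force: 35.3
```

```bash
python3 -m inch '[[[0,0,0.001,0,0,0,0.5],[0,0,0.002,0,0,0,0.5],[0,0,0.002,0,0,0,0.5],[0,0,0.002,0,0,0,0.5]]]'
```

```text
clock: 12.25
position: [0.4337, 0.0991, 0.2408]
ee_rot: [-0.079, 0.997, 0.0, 0.0]
ft_force: [-0.2, 0.3, -2.5]
grip_width: 0.333
grasp_force: 35.3
```

```bash
python3 -m inch '[[[0,0,0.001,0,0,0,0.5],[0,0,0.0015,0,0,0,0.5],[0,0,0.0015,0,0,0,0.5],[0,0,0.0015,0,0,0,0.5]]]'
```

```text
clock: 12.65
position: [0.4337, 0.0991, 0.2393]
ee_rot: [-0.079, 0.997, 0.0, 0.0]
ft_force: [0.5, -0.3, -3.8]
grip_width: 0.334
grasp_force: 35.3
```

```bash
python3 -m inch '[[[0,0,0.001,0,0,0,0.5],[0,0,0.001,0,0,0,0.5],[0,0,0.001,0,0,0,0.5]]]'
```

```text
clock: 12.95
position: [0.4337, 0.0991, 0.2383]
ee_rot: [-0.079, 0.997, 0.0, -0.0]
ft_force: [-0.9, 0.5, -2.9]
grip_width: 0.333
grasp_force: 35.3
```

```bash
python3 -m inch '[[[0,0,0.0005,0,0,0,0.5],[0,0,0.001,0,0,0,0.5],[0,0,0.001,0,0,0,0.5]]]'
```

```text
clock: 13.25
position: [0.4337, 0.0991, 0.2372]
ee_rot: [-0.079, 0.997, 0.0, -0.0]
ft_force: [-0.5, -0.0, -2.3]
grip_width: 0.335
grasp_force: 35.3
```

```bash
python3 -m inch '[[[0,0,0.0005,0,0,0,0.5],[0,0,0.001,0,0,0,0.5],[0,0,0.001,0,0,0,0.5]]]'
```

```text
clock: 13.55
position: [0.4337, 0.0991, 0.2363]
ee_rot: [-0.079, 0.997, 0.0, -0.0]
ft_force: [-1.7, 0.0, -3.0]
grip_width: 0.336
grasp_force: 35.3
```

```bash
python3 -m inch '[[[0,0,0.0005,0,0,0,0.5],[0,0,0.001,0,0,0,0.5],[0,0,0.001,0,0,0,0.5]]]'
```

```text
clock: 13.85
position: [0.4337, 0.099, 0.2352]
ee_rot: [-0.079, 0.997, 0.0, -0.0]
ft_force: [0.3, -1.0, -2.7]
grip_width: 0.334
grasp_force: 35.3
```

```bash
python3 -m inch '[[[0,0,0.0005,0,0,0,0.5],[0,0,0.001,0,0,0,0.5],[0,0,0.001,0,0,0,0.5]]]'; python3 st.py
```

```text
clock: 14.15
position: [0.434, 0.0992, 0.2346]
ee_rot: [-0.079, 0.997, 0.0, 0.0]
ft_force: [1.8, 0.7, -1.1]
grip_width: 0.334
grasp_force: 35.7
14.15 [0.434  0.0992 0.2346] yaw 9.07 f [ 1.8  0.7 -1.1] tz [ 0.11 -0.33  0.  ]
```

```bash
python3 -m inch '[[[0,0,0.0005,0,0,0,0.5],[0,0,0.001,0,0,0,0.5],[0,0,0.001,0,0,0,0.5]]]'; python3 st.py
```

```text
clock: 14.45
position: [0.4344, 0.0992, 0.2339]
ee_rot: [-0.079, 0.997, 0.0, 0.001]
ft_force: [3.2, -0.2, 3.9]
grip_width: 0.339
grasp_force: 36.7
14.45 [0.4344 0.0992 0.2339] yaw 9.06 f [ 3.2 -0.2  3.9] tz [ 0.1  -0.66  0.04]
```

Contact, with a push inward: the door rides on the outer flank. I'll ease it inward.

```bash
python3 -m inch '[[[-0.0005,0,0,0,0,0,0.5],[-0.001,0,0,0,0,0,0.5],[-0.001,0,0,0,0,0,0.5]]]'; python3 st.py
```

```text
clock: 14.75
position: [0.4349, 0.0993, 0.2335]
ee_rot: [-0.079, 0.997, 0.0, 0.0]
ft_force: [3.6, 0.5, 4.2]
grip_width: 0.333
grasp_force: 36.8
14.75 [0.4349 0.0993 0.2335] yaw 9.06 f [3.6 0.5 4.2] tz [ 0.16 -0.65 -0.04]
```

```bash
python3 -m inch '[[[-0.0005,0,0,0,0,0,0.5],[-0.001,0,0,0,0,0,0.5],[-0.0015,0,0,0,0,0,0.5],[-0.0015,0,0,0,0,0,0.5]]]'; python3 st.py
```

```text
clock: 15.15
position: [0.4357, 0.0994, 0.2329]
ee_rot: [-0.079, 0.997, -0.0, -0.001]
ft_force: [-0.7, -0.1, 0.8]
grip_width: 0.333
grasp_force: 36.2
15.15 [0.4357 0.0994 0.2329] yaw 9.07 f [-0.7 -0.1  0.8] tz [0.08 0.08 0.  ]
```

```bash
python3 -m inch '[[[0,0,0.0005,0,0,0,0.5],[0,0,0.001,0,0,0,0.5],[0,0,0.001,0,0,0,0.5]]]'; python3 st.py
```

```text
clock: 15.45
position: [0.4358, 0.0994, 0.2327]
ee_rot: [-0.079, 0.997, 0.0, -0.0]
ft_force: [-4.2, -1.0, 8.2]
grip_width: 0.337
grasp_force: 37.8
15.45 [0.4358 0.0994 0.2327] yaw 9.07 f [-4.2 -1.   8.2] tz [-0.13  0.92  0.02]
```

Bedded: 1 mm commanded gave only 0.2 mm of motion and about 11 N. Relax sideways a little, then let the pins out slowly.

```bash
python3 -m inch '[[[0.0006,0,0,0,0,0,0.5],[0.0006,0,0,0,0,0,0.5]]]' ; python3 -m inch '[[[0,0,0,0,0,0,0.3],[0,0,0,0,0,0,0.2],[0,0,0,0,0,0,0.1],[0,0,0,0,0,0,0.0],[0,0,0,0,0,0,-0.1],[0,0,0,0,0,0,-0.2],[0,0,0,0,0,0,-0.3],[0,0,0,0,0,0,-0.4],[0,0,0,0,0,0,-0.5]]]' 20; python3 st.py
python3 - <<'E'
from h import *
im=imaging.camera('wrist'); cv2.imwrite('pics/w7c.png',cv2.resize(im[150:320,120:520],None,fx=2,fy=2,interpolation=cv2.INTER_CUBIC))
E
```

```text
clock: 15.65
position: [0.4357, 0.0994, 0.2328]
ee_rot: [-0.079, 0.997, 0.0, 0.0]
ft_force: [-0.9, -0.7, 6.7]
grip_width: 0.336
grasp_force: 37.3
clock: 16.55
position: [0.4358, 0.0995, 0.2326]
ee_rot: [-0.079, 0.997, 0.0, 0.0]
ft_force: [-0.8, -0.2, 0.9]
grip_width: 0.754
grasp_force: 0.0
16.55 [0.4358 0.0995 0.2326] yaw 9.07 f [-0.8 -0.2  0.9] tz [-0.05 -0.01 -0.01]
```

View pics/w7c.png

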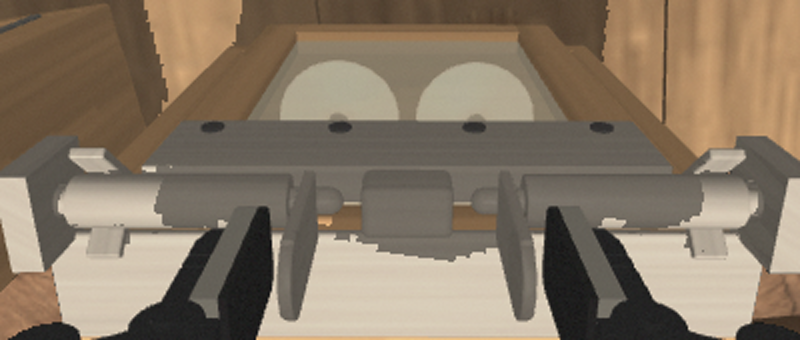

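The tabs have sprung apart, at (300,245) and (515,245), symmetric; the pins enter the ears at (55,200) and (757,200). Withdraw straight up.

```bash
python3 -m inch '[[[0,0,-0.005,0,0,0,-0.5],[0,0,-0.02,0,0,0,-0.5],[0,0,-0.04,0,0,0,-0.5],[0,0,-0.07,0,0,0,-0.5],[0,0,-0.1,0,0,0,-0.5],[0,0,-0.12,0,0,0,-0.5],[0,0,-0.12,0,0,0,-0.5],[0,0,-0.12,0,0,0,-0.5]]]'; python3 st.py
python3 - <<'E'
from h import *
o=sensors.get_obs(); p=(o['position'],o['ee_rot']); im=imaging.camera('wrist'); im2=imaging.camera('side'); cv2.imwrite('pics/f.png',np.hstack([cv2.resize(im[100:300,170:470],(450,300)),cv2.resize(im2[150:310,170:345],(328,300))]))
E
```

```text
clock: 17.4
position: [0.4356, 0.0994, 0.3523]
ee_rot: [-0.079, 0.997, 0.0, 0.0]
ft_force: [-1.4, -0.8, -1.0]
grip_width: 0.755
grasp_force: 0.0
17.4 [0.4356 0.0994 0.3523] yaw 9.06 f [-1.4 -0.8 -1. ] tz [-0.02  0.02  0.  ]
```

View pics/f.png

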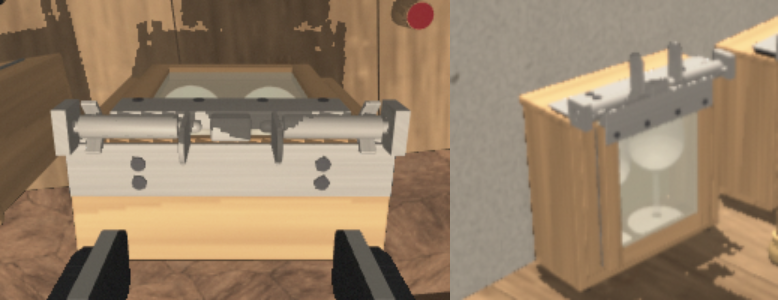

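The door hangs upright on B with its pins through the ears, the glasses are standing, and the robot is clear. Handing in.

```bash
python3 -c "
from h import *
print(order.hand_in())"
```

```text
the job is handed in; nothing more can be done
None
```

The door now hangs on the cabinet with the glasses, both pins home in the ears as far as the final pictures show; the robot is clear and the job is handed in, with no verdict returned.

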